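# Load a soil core on the inclined measuring bench

## Task

The soil core in its liner lies at the foot of the measuring bench's ramp. Without gripping or lifting anything, push it with the fingertips, slowly and in one steady push, up the ramp and over the spring catch to its stop, so that the catch springs up behind it; do not let it get away and roll back. Then push the measuring head over and down until it rests on the core, and leave everything else standing where it is.

Things in the scene. Friction and masses are not known exactly. Their poses are not given: they have to be found in the camera images.
- ramp: fixed sheet-steel ramp, sloping up at 8 degrees, 115 mm wide between side guides 16 mm high, on a base plate 310 x 142 mm. Origin: on the deck surface, mid-width, at the lower end; x runs up the slope along the deck, y across, z square to the deck. Two rubber lugs 7.5 mm high hold the core at the foot; they stand next to the guides, the middle 80 mm of the foot is open
- core: the core to load, origin at its centre: brown plastic liner full of soil, 51 mm diameter, black end caps 54 mm diameter, 110 mm long, about 0.4 kg, lying across the ramp (its y = its axis = ramp y); x and z turn as it rolls. At the start its centre is at ramp x = 30 mm, z = 27 mm; at the stop x = 180 mm. Let go below the catch, it rolls back
- core_home (a point): fixed point: where the core's centre is when the core touches its stop, two rubber buffers in front of a grey instrument housing; ramp x = 180 mm, z = 27 mm; axes as the ramp. The housing's flat top is 100 mm above the bench top and carries the hinge of the measuring head
- catch (a joint): spring catch, rad: steel flap 26 mm wide in a slot in mid-deck, hinged at ramp x = 120 mm; 0 = up, its nose 9 mm above the deck at ramp x = 160 mm; about 0.18 when the core rolls over it and presses it down by its weight. It springs up behind the core once that is within about 2 mm of its stop; the core, let go there, settles back on it by 1 to 3 mm
- meas_head (a joint): hinge of the measuring head, rad: 0 = arm parallel to the deck, head resting on a core at home; grows as the head swings up and away from the ramp's foot; parked at 1.65 to 1.9 at the start. The hinge is stiff (0.09 N m): the head stays at whatever angle it is left
- head_hinge (a point): fixed point on the hinge axis of the measuring head (axis along the ramp's y), 240 mm up the ramp and 75 mm square above its deck; axes as the ramp
- head_pad (a point): centre of the flat upper face of the measuring head, a black round body 36 mm diameter and 34 mm high: 60 mm from the hinge along the arm, 12 mm to its upper side; its z axis points square out of the face. Parked, the face looks away from the ramp's foot; lowered, it looks up. Push on this face to lower the head
- spare_core: bystander: a shorter core standing upright on the bench top, 54 mm diameter, 76 mm high, origin at its centre
- sample_vial: bystander: clear vial with a white cap, 20 mm diameter, 48 mm high, origin at the centre of its underside
- vial_blue: bystander: clear vial with a blue cap, 20 mm diameter, 48 mm high, origin at the centre of its underside
- timer: bystander: round white wind-up timer, 60 mm diameter, 44 mm high, origin at the centre of its underside

How it is judged:
On the way, in this order (a step that is already met when the one before it is completed fails the run):
1. the core is at its stop with the catch up behind it, the head still raised (x of core in the frame of ramp above 0.174 m and z of core in the frame of ramp below 0.031 m and value of joint catch below 0.05 rad and value of joint meas_head above 0.6 rad), for 0.2 s.
2. the measuring head is down on the core (value of joint meas_head below 0.06 rad and x of core in the frame of ramp above 0.174 m), for 0.2 s.
At the end, for the whole second after the job is handed in: the core rests on the deck within 6 mm of its stop, the spring catch is up behind it (joint below 0.05 rad), and the measuring head lies on the core (joint between -0.05 and 0.06 rad), all at rest (all of step 2 and x of core in the frame of ramp below 0.184 m and z of core in the frame of ramp below 0.031 m and angle between the y axis of core and the y axis of ramp, either way round below 0.1 rad and value of joint catch below 0.05 rad and value of joint meas_head above -0.05 rad and linear speed of core below 0.01 m/s); the robot touches nothing.
It fails at once if the core was lifted more than 15 mm off the deck (z of core in the frame of ramp above 0.042 m).
It fails at once if the core got away: it rolled faster than 0.2 m/s with nothing of the robot on it (linear speed of core above 0.2 m/s and contact force between core and the fingers below 0.02 N and contact force between core and the arm below 0.02 N).
It fails at once if a bystander was moved by more than 20 mm (distance of any of spare_core, sample_vial, vial_blue, timer from where it was at the start of the episode above 0.02 m).
It also fails if it takes over 51 s, if anything falls off the work surface, if the arm or the gripper's body presses on something with over 40 N, if the wrist force passes 120 N, or if a joint passes its speed limit or range.

## Robot

A 6-joint arm with a two-finger parallel gripper is mounted at the origin on the work surface; the furniture and walls round the work are solid. World frame = base frame: x ahead of the robot, y to its left, z up, the work surface at z = 0. Lengths are in m, angles in rad, forces in N, time in s.
With the tool pointing down it reaches from about 0.4 to 0.825 m from the base axis. Payload 7 kg.
Tool frame: the origin (TCP) lies midway between the tips of the shut fingers; the grasp point (between the pads) lies 19 mm behind it; z points along the fingers, y is the direction in which the jaws open and shut (so a half turn about z gives the same grasp; the last joint's range is limited). The gripper opens to 85 mm and grips with 20 to 120 N. Pads are 22 mm wide; open, the fingers measure 114 mm over their backs; the gripper's body (76 mm by 85 mm) begins 54 mm behind the grasp point. The pads swing forward as they close: fully open they stand 13 mm farther back than shut.
Start: joints at [1.456, 0.359, 0.012, 0, -1.224, -0.288], TCP at [0.265, 0.621, 0.231] pointing down, gripper open.
Joint ranges: [-3.07, 3.07], [-1.43, 2.12], [-1.02, 1.25], [-3.03, 1.67], [-3.05, -0], [-3.03, 3.03]. Speed limits (rad/s): [2.39, 2.39, 3.01, 3.14, 3.14, 3.14].

## Interface

Orientations are given as a unit quaternion [x, y, z, w].
In Python, from rig import robot gives the robot as it stands.
- The arm moves only by the tool servo_tool, never from a script. Its argument "commands" is one flat list of numbers, 7 for each row, row after row: the gripper's target within -1 to 1 (fully open at 1, half-way at 0, shut at -1), then the shift along the world's x, y, z in m, then the turn, a rotation vector about the world's x, y, z in degrees. A call has 1 to 20 rows; each row shifts and turns the pose as measured when the row begins; what a row does not reach is not made up. A row lasts 1/12 s, in which the tool goes at most 41.7 mm and 7.16 degrees, less where a joint would pass 70% of its speed; a pose out of reach is approached as far as the arm can. A call with a gripper value outside its range is refused whole. The fingers move at their own pace and stop on an object; "newtons" is the grip in N (left out, the last holds). Time passes only in rows, so rows that do not move let the fingers close. It gives the time, the measured TCP pose, the force and the opening at its end, in the units of the state.
- robot.get_obs(): the state, without advancing time (a new reading comes with each control period).
- robot.camera(name): name is "scene" or "side" or "wrist"; returns the picture (480x640x3 uint8, red, green, blue); there is no depth.
- robot.camera_model(name): a dict with "camera_matrix" (3x3 intrinsics, pixels), "k1" (the pictures are not rectified: a ray, as slopes to the right and down, at radius r is drawn at 1 + k1 r^2 times it, then the intrinsics apply), "position" and "orientation" of the camera in the world. Camera axes: x right, y down, z forward; pixel columns grow to the right and rows downward; lengths in m; the calibration is good to about 2 mm. A picture is of the moment at which its call begins: read the wrist's pose just before it. camera_model takes no time and is no camera call; for the wrist camera it gives the pose at the moment of the call.
- robot.finish_job(): hands the job in, once; it reports no verdict.
The state is a dict: "time_s": time; "joint_positions": joint angles; "qd": joint speeds; "tau": joint torques, N m; "tcp_pos": TCP position; "orientation": TCP orientation; "wrist_force": force on the tool from outside, world axes, zero at the start; "torque": the same for the moment, N m; "finger_gap": finger opening in m.
Only numpy, scipy, OpenCV 4.12 (cv2) and the standard library are available. Lean on these libraries where they do the work, as an engineer would, in place of code of your own. Each camera call takes 0.05 s, during which the arm holds its last target. There are 200 camera calls.

## Working session

There is one attempt and no reset: what is moved stays moved. The work goes in short steps, Python scripts to look and compute and a tool call to move; the robot and the scene stay as the last step left them, time stands still between calls to the robot, and variables do not carry over. Pictures are saved under pics/ and viewed, about 8 in all and at most 12, crops included, and the job is handed in when it is done.

Besides the shell and the picture viewer there is one more tool, called after ">>>" as a command line: name --argument value ..., lists and objects as JSON in quotes. servo_tool: Moves the arm, as the interface text tells. Its arguments: {"type":"object","properties":{"commands":{"type":"array"},"newtons":{"type":"number"}},"required":["commands"]}

```bash
mkdir -p pics; ls; python3 - <<'E'
from rig import robot
import cv2,numpy as np
for n in ["scene","side"]:
    im=robot.camera(n); cv2.imwrite(f"pics/{n}0.png",im[...,::-1]); m=robot.camera_model(n); print(n,{k:np.round(v,4).tolist() for k,v in m.items()})
o=robot.get_obs(); print(o)
E
```

```text
pics
scene {'camera_matrix': [[532.629, 0.0, 315.8831], [0.0, 532.629, 250.1688], [0.0, 0.0, 1.0]], 'k1': -0.0772, 'position': [0.0953, -0.692, 0.5839], 'orientation': [0.8502, -0.232, 0.1308, -0.4542]}
side {'camera_matrix': [[473.2317, 0.0, 312.4967], [0.0, 473.2317, 240.5833], [0.0, 0.0, 1.0]], 'k1': -0.0916, 'position': [0.4287, 0.6396, 0.6178], 'orientation': [-0.0391, 0.8912, -0.4519, 0.0119]}
{'time_s': 0.1, 'joint_positions': array([ 1.45609737e+00,  3.59303773e-01,  1.11773457e-02, -2.95153271e-04,
       -1.22408468e+00, -2.88098111e-01]), 'qd': array([-2.01881615e-03, -2.63020153e-03,  1.88212316e-03,  1.01396070e-03,
       -2.25165602e-05, -7.03497494e-05]), 'tau': array([-2.32420374e-03, -5.84766555e+01,  2.94107616e+01,  6.95459381e+00,
       -3.16884682e-03,  1.28760516e-05]), 'tcp_pos': array([0.2644591 , 0.62058995, 0.2304789 ]), 'orientation': array([ 9.79777466e-01, -2.00088972e-01, -7.69848067e-05,  7.16748414e-04]), 'wrist_force': array([ 0.17711545,  0.05309417, -1.5259893 ]), 'torque': array([ 0.00984598, -0.02343159, -0.01089862]), 'finger_gap': 0.08550847483815448}
```

View pics/scene0.png

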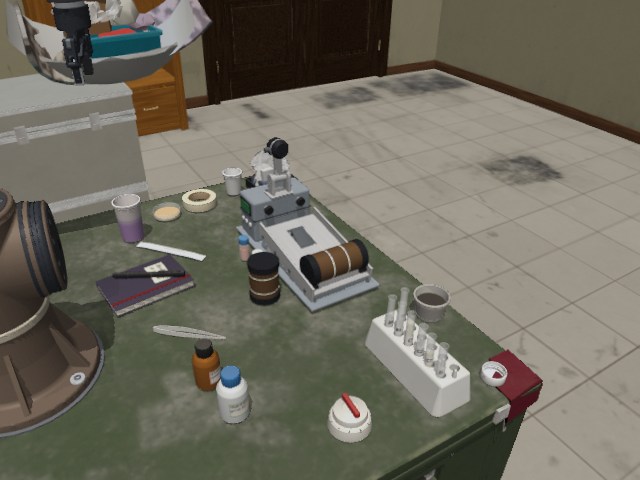

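View pics/side0.png

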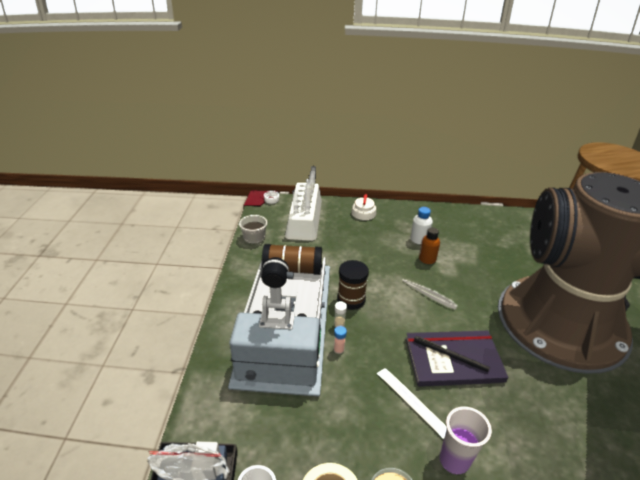

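The scene shows the ramp in the middle, running up and away: core at (335,262), housing at (275,200), head parked upright at (278,150). In the side view the core is at (292,260) and the head at (275,275). The spare core and both vials stand close on the ramp's robot side. Next I'll enlarge crops to pick exact points.

```bash
python3 - <<'E'
import cv2
for n,(x0,y0,w,h) in {"scene":(225,130,160,180),"side":(215,230,150,168)}.items():
    im=cv2.imread(f"pics/{n}0.png")[y0:y0+h,x0:x0+w]
    s=600/h; im=cv2.resize(im,None,fx=s,fy=s,interpolation=cv2.INTER_CUBIC)
    for k in range(0,w,20):
        cv2.line(im,(int(k*s),0),(int(k*s),6),(0,0,255),1);cv2.putText(im,str(x0+k),(int(k*s),16),0,.35,(0,0,255))
    for k in range(0,h,20):
        cv2.line(im,(0,int(k*s)),(6,int(k*s)),(0,0,255),1);cv2.putText(im,str(y0+k),(8,int(k*s)+4),0,.35,(0,0,255))
    cv2.imwrite(f"pics/{n}0c.png",im); print(im.shape)
E
```

```text
(600, 533, 3)
(600, 536, 3)
```

View pics/scene0c.png

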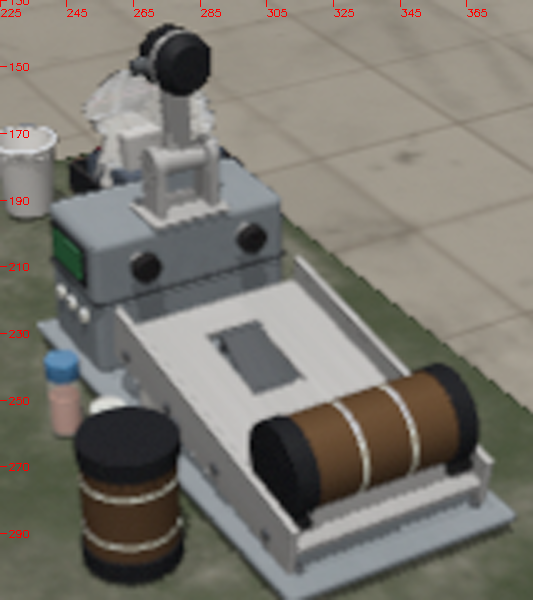

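View pics/side0c.png

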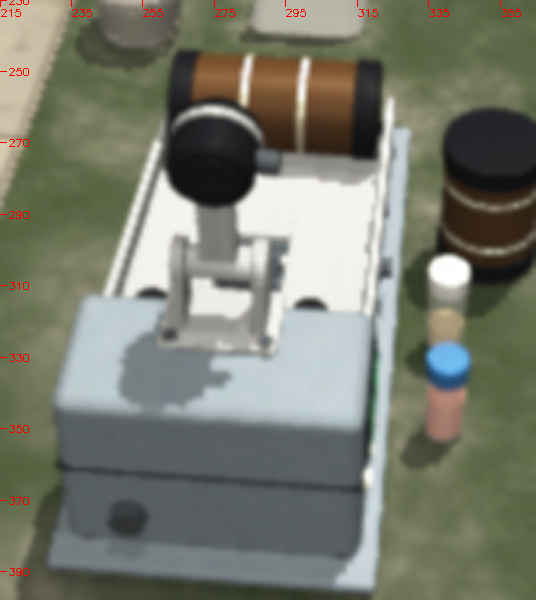

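```bash
cat > h.py <<'E'
import numpy as np,cv2
from scipy.spatial.transform import Rotation as R
from rig import robot
def ray(n,p,m=None):
    m=m or robot.camera_model(n); K=np.array(m["camera_matrix"])
    u=cv2.undistortPoints(np.array([[p]],float),K,np.array([m["k1"],0,0,0,0.]))[0,0]
    d=R.from_quat(m["orientation"]).apply([u[0],u[1],1]); return np.array(m["position"]),d/np.linalg.norm(d)
def plane(n,p,z):
    o,d=ray(n,p); return o+d*(z-o[2])/d[2]
def tri(a,b):
    (o,d),(q,e)=ray("scene",a),ray("side",b)
    s=np.linalg.lstsq(np.c_[d,-e],q-o,rcond=None)[0]; A=o+d*s[0];B=q+e*s[1]
    return (A+B)/2,np.linalg.norm(A-B)
S=lambda x,y:(225+x/3.3333,130+y/3.3333)
D=lambda x,y:(215+x/3.5714,230+y/3.5714)
E
python3 - <<'E'
from h import *
np.set_printoptions(precision=4,suppress=True)
for n,a,b in [("core",(376,438),(272,105)),("stripeL",(351,446),(302,106)),("stripeR",(401.5,431),(242,104)),("hinge",(180,158),(220,260)),("head",(170,60),(213,150)),("whitecap",(108,405),(448,272)),("bluecap",(62,360),(448,358)),("spare top",(128,437),(497,145))]:
    print(n,*tri(S(*a),D(*b)))
c={}
for n,f,k,p in [("frontL","scene",S,(290,592)),("frontR","scene",S,(513,517)),("backL_sc","scene",S,(40,325)),("back+x","side",D,(50,567)),("back-x","side",D,(375,590)),("front-x","side",D,(408,130))]:
    print(n,plane(f,k(*p),0.005))
for n,p in [("housing+x back",(57,408)),("-x back",(365,425)),("-x front",(370,312)),("+x front",(88,297))]: print(n,plane("side",D(*p),.1))
print(plane("scene",(349,405),.044))
E
```

```text
core [ 0.5205 -0.0627  0.0557] 0.005347374166853992
stripeL [ 0.5047 -0.0629  0.0562] 0.0058682245496082626
stripeR [ 0.5366 -0.063   0.0548] 0.004969988795282843
hinge [0.5156 0.1396 0.1335] 0.0011384349842900857
head [0.5144 0.1428 0.1941] 0.002452130505614365
whitecap [0.4208 0.0479 0.0467] 0.0015304645082217937
bluecap [0.4187 0.1033 0.046 ] 0.0012277985989624456
spare top [ 0.4003 -0.0192  0.0727] 0.003044102036398692
frontL [ 0.4527 -0.0949  0.005 ]
frontR [ 0.5885 -0.101   0.005 ]
backL_sc [0.4492 0.2086 0.005 ]
back+x [0.5845 0.2042 0.005 ]
back-x [0.4438 0.2025 0.005 ]
front-x [ 0.4461 -0.1086  0.005 ]
housing+x back [0.574  0.1963 0.1   ]
-x back [0.4507 0.1932 0.1   ]
-x front [0.4531 0.1308 0.1   ]
+x front [0.5741 0.1336 0.1   ]
[ 0.3707 -0.3266  0.044 ]
```

>>> servo_tool --commands '[0,0.0128,-0.0373,0.018,0,0,-3.3,0,0.0128,-0.0373,0.018,0,0,-3.3,0,0.0128,-0.0373,0.018,0,0,-3.3,0,0.0128,-0.0373,0.018,0,0,-3.3,0,0.0128,-0.0373,0.018,0,0,-3.3,0,0.0128,-0.0373,0,0,0,-3.3,0,0.0128,-0.0373,0,0,0,-3.3,0,0.0128,-0.0373,0,0,0,-3.3,0,0.0128,-0.0373,0,0,0,-3.3,0,0.0128,-0.0373,0,0,0,-3.3,0,0.0128,-0.0373,0,0,0,-3.3,0,0.0128,-0.0373,0,0,0,-3.3,0,0.0128,-0.0373,0,0,0,-3.3,0,0.0128,-0.0373,0,0,0,-3.3,0,0.0128,-0.0373,0,0,0,-3.3,0,0.0128,-0.0373,0,0,0,-3.3,0,0.0128,-0.0373,0,0,0,-3.3,0,0.0128,-0.0373,0,0,0,-3.3]'

```text
time_s: 1.6
tcp_pos: [0.4895, -0.0722, 0.3127]
orientation: [0.74, -0.673, -0.003, 0.004]
wrist_force: [1.2, 0.4, 0.5]
finger_gap: 0.043
```

```bash
python3 - <<'E'
from h import *
np.set_printoptions(precision=4,suppress=True)
print("rack near edge",plane("side",(290,238),0),plane("side",(315,238),0), "tubes",tri((403,290),(311,170)),tri((390,297),(313,200)))
o=robot.get_obs();r=R.from_quat(o["orientation"]);print(o["tcp_pos"],o["joint_positions"],o["time_s"],o["finger_gap"])
print(r.as_matrix())
E
```

```text
rack near edge [ 0.5383 -0.2055  0.    ] [ 0.483  -0.2111  0.    ] tubes (array([ 0.497 , -0.264 ,  0.1401]), np.float64(0.0026072527613572784)) (array([ 0.4975, -0.2263,  0.0948]), np.float64(0.018231900412548394))
[ 0.4895 -0.0722  0.3127] [ 0.2506  0.0176 -0.231  -0.0013 -1.3317 -0.1561] 1.6 0.043040808449720976
[[ 0.094  -0.9955 -0.0095]
 [-0.9956 -0.094  -0.0011]
 [ 0.0002  0.0096 -1.    ]]
```

>>> servo_tool --commands '[0,0.0076,-0.0145,-0.02,0,0,-1.05,0,0.0076,-0.0145,-0.02,0,0,-1.05,0,0.0076,-0.0145,-0.02,0,0,-1.05,0,0.0076,-0.0145,-0.02,0,0,-1.05,0,0,0,-0.02,0,0,0,0,0,0,-0.02,0,0,0,0,0,0,-0.02,0,0,0,0,0,0,0,0,0,0]'

```text
time_s: 2.27
tcp_pos: [0.5201, -0.1431, 0.165]
orientation: [-0.707, 0.707, 0.004, -0.004]
wrist_force: [-0.6, 0.2, -1.5]
finger_gap: 0.0431
```

```bash
python3 - <<'E'
from h import *
np.set_printoptions(precision=4,suppress=True)
o=robot.get_obs();r=R.from_quat(o["orientation"]);print(o["tcp_pos"],r.as_matrix()[:,1],r.as_matrix()[:,2],o["wrist_force"])
im=robot.camera("wrist");cv2.imwrite("pics/w1.png",im[...,::-1])
E
```

```text
[ 0.5201 -0.1431  0.165 ] [-0.9999  0.0003  0.0114] [-0.0114 -0.0007 -0.9999] [-0.6438  0.1696 -1.4823]
```

View pics/w1.png

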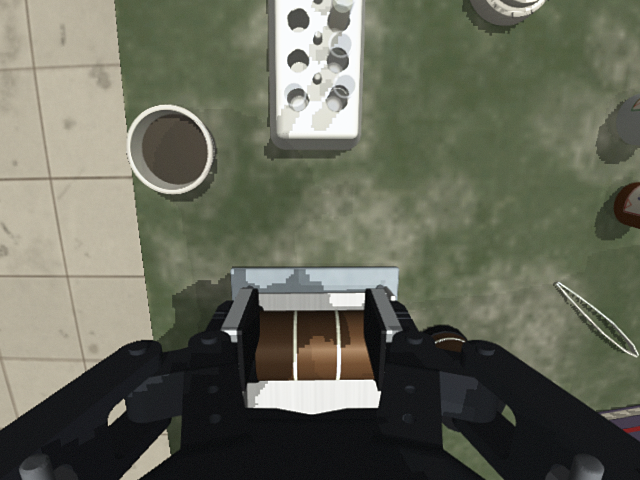

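The wrist view shows the fingers (248–380) centred over the ramp's foot, with plate edges at 232 and 398. The core's stripes are at 296 and 339. The rack's near end is at row 148. Alignment is good.

```bash
python3 - <<'E'
from h import *
np.set_printoptions(precision=4,suppress=True)
print(robot.camera_model("wrist")["position"])
for p in [(232,267),(398,266),(275,135),(358,135)]: print(plane("wrist",p,0.006 if p[1]>200 else .06))
for p in [(296,311),(339,311),(298,380),(340,379)]: print(plane("wrist",p,0.07))
E
```

```text
[ 0.5228 -0.2114  0.3105]
[ 0.5875 -0.1059  0.006 ]
[ 0.4456 -0.1062  0.006 ]
[ 0.5436 -0.2138  0.06  ]
[ 0.4903 -0.2138  0.06  ]
[ 0.5312 -0.0955  0.07  ]
[ 0.5012 -0.0953  0.07  ]
[ 0.5304 -0.0394  0.07  ]
[ 0.4993 -0.04    0.07  ]
```

>>> servo_tool --commands '[0,-0.001,0,-0.02,0,0,0,0,-0.001,0,-0.02,0,0,0,0,-0.001,0,-0.02,0,0.3,0,0,0,0,-0.02,0,0.3,0,0,0,0,-0.015,0,0,0,0,0,0,-0.01,0,0,0,0,0,0,0,0,0,0,0,0,0,0,0,0,0]'

```text
time_s: 2.98
tcp_pos: [0.5259, -0.1427, 0.07]
orientation: [0.709, -0.705, -0.0, 0.003]
wrist_force: [0.8, -0.3, 0.2]
finger_gap: 0.0425
```

```bash
python3 - <<'E'
from h import *
np.set_printoptions(precision=4,suppress=True)
o=robot.get_obs();r=R.from_quat(o["orientation"]);print(o["tcp_pos"],r.as_matrix()[:,1],r.as_matrix()[:,2],o["wrist_force"],o["time_s"])
E
```

```text
[ 0.5259 -0.1427  0.07  ] [-1.     -0.0054  0.0047] [-0.0047 -0.0036 -1.    ] [ 0.7973 -0.3311  0.1943] 2.9833
```

>>> servo_tool --commands '[0,-0.003,0,-0.006,0,0,0,0,-0.003,0,-0.006,0,0,0,0,-0.003,0,-0.006,0,0,0,0,-0.001,0,-0.006,0,0,0,0,0,0.003,-0.003,0,0,0,0,0,0,0,0,0,0]'

```text
time_s: 3.48
tcp_pos: [0.5174, -0.1394, 0.0448]
orientation: [0.709, -0.705, 0.002, 0.0]
wrist_force: [0.2, -0.2, 0.5]
finger_gap: 0.0426
```

>>> servo_tool --commands '[0,0,0.0035,0,0,0,0,0,0,0.0035,0,0,0,0,0,0,0.0035,0,0,0,0,0,0,0.0035,0,0,0,0,0,0,0.0035,0,0,0,0,0,0,0.0035,0,0,0,0,0,0,0.0035,0,0,0,0,0,0,0.0035,0.0005,0,0,0,0,0,0.0035,0.0005,0,0,0,0,0,0.0035,0.0005,0,0,0,0,0,0.0035,0.0005,0,0,0,0,0,0.0035,0.0005,0,0,0]'

```text
time_s: 4.48
tcp_pos: [0.5182, -0.093, 0.0482]
orientation: [0.709, -0.705, 0.003, 0.0]
wrist_force: [-0.3, -1.5, 0.5]
finger_gap: 0.0427
```

>>> servo_tool --commands '[0,0,0.0035,0.0004,0,0,0,0,0,0.0035,0.0004,0,0,0,0,0,0.0035,0.0004,0,0,0,0,0,0.0035,0.0004,0,0,0,0,0,0.0035,0.0004,0,0,0,0,0,0.0035,0.0004,0,0,0,0,0,0.0035,0.0004,0,0,0,0,0,0.0035,0.0004,0,0,0,0,0,0.0035,0.0004,0,0,0,0,0,0.0035,0.0004,0,0,0,0,0,0.0035,0.0004,0,0,0,0,0,0.0035,0.0004,0,0,0,0,0,0.0035,0.0004,0,0,0,0,0,0.0035,0.0004,0,0,0,0,0,0.0035,0.0004,0,0,0,0,0,0.0035,0.0004,0,0,0,0,0,0.0035,0.0004,0,0,0,0,0,0.0035,0.0004,0,0,0,0,0,0.0035,0.0004,0,0,0,0,0,0.0035,0.0004,0,0,0]'

```text
time_s: 6.15
tcp_pos: [0.5179, -0.0158, 0.0573]
orientation: [0.709, -0.705, 0.003, 0.001]
wrist_force: [0.4, -1.4, -0.2]
finger_gap: 0.0426
```

>>> servo_tool --commands '[0,0,0.0035,0.0006,0,0,0,0,0,0.0035,0.0006,0,0,0,0,0,0.0035,0.0006,0,0,0,0,0,0.0035,0.0006,0,0,0,0,0,0.0035,0.0006,0,0,0,0,0,0.0035,0.0006,0,0,0,0,0,0.0035,0.0006,0,0,0,0,0,0.0035,0.0006,0,0,0,0,0,0.0035,0.0006,0,0,0,0,0,0.0035,0.0006,0,0,0,0,0,0.0035,0.0006,0,0,0,0,0,0.0035,0.0006,0,0,0]'

```text
time_s: 7.15
tcp_pos: [0.5175, 0.0302, 0.0653]
orientation: [0.709, -0.705, 0.003, 0.001]
wrist_force: [-0.2, -1.5, 1.3]
finger_gap: 0.0429
```

Now slower, until the force rises at the stop.

>>> servo_tool --commands '[0,0,0.0025,0.0002,0,0,0,0,0,0.0025,0.0002,0,0,0,0,0,0.0025,0.0002,0,0,0,0,0,0.0025,0.0002,0,0,0,0,0,0.0025,0.0002,0,0,0]'

```text
time_s: 7.57
tcp_pos: [0.5177, 0.0453, 0.0664]
orientation: [0.709, -0.705, 0.002, 0.0]
wrist_force: [-0.2, -0.0, -0.0]
finger_gap: 0.0424
```

>>> servo_tool --commands '[0,0,0.002,0.0002,0,0,0,0,0,0.002,0.0002,0,0,0]'

```text
time_s: 7.73
tcp_pos: [0.5177, 0.0499, 0.0667]
orientation: [0.709, -0.705, 0.002, 0.0]
wrist_force: [-0.5, -2.1, 1.2]
finger_gap: 0.0426
```

>>> servo_tool --commands '[0,0,0.002,0.0002,0,0,0,0,0,0.002,0.0002,0,0,0]'

```text
time_s: 7.9
tcp_pos: [0.5169, 0.051, 0.067]
orientation: [0.709, -0.705, 0.003, 0.003]
wrist_force: [5.2, -18.1, -0.7]
finger_gap: 0.0424
```

```bash
python3 - <<'E'
from h import *
o=robot.get_obs();print(o["tcp_pos"],o["wrist_force"])
a=robot.camera("side")[230:400,200:370,::-1];b=robot.camera("scene")[130:300,225:395,::-1]
cv2.imwrite("pics/s2.png",cv2.resize(np.hstack([a,b]),(800,400),interpolation=cv2.INTER_CUBIC))
E
```

```text
[0.51687568 0.05103294 0.0670316 ] [  5.24856117 -18.09111736  -0.67284049]
```

View pics/s2.png

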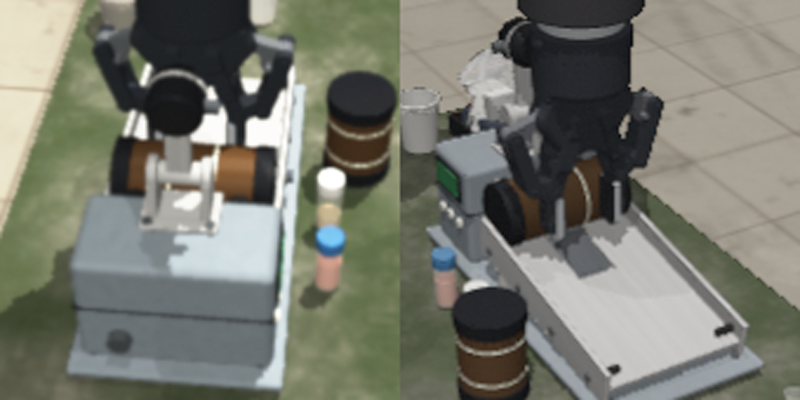

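>>> servo_tool --commands '[0,0,0.001,0.0002,0,0,0,0,0,0.001,0,0,0,0,0,0,0,0,0,0,0,0,0,0,0,0,0,0,0,0,0,0,0,0,0,0,0,-0.001,0,0,0,0,0,0,-0.0015,0,0,0,0,0,0,-0.0015,0,0,0,0,0,0,-0.0015,0,0,0,0]'

```text
time_s: 8.75
tcp_pos: [0.5165, 0.0459, 0.067]
orientation: [0.709, -0.705, 0.003, 0.004]
wrist_force: [0.0, 0.1, -0.0]
finger_gap: 0.0425
```

```bash
python3 - <<'E'
from h import *
o=robot.get_obs();print(o["tcp_pos"],o["wrist_force"])
E
```

```text
[0.51647802 0.04593528 0.06701899] [ 0.03185816  0.10732753 -0.03039253]
```

>>> servo_tool --commands '[0,0,-0.002,0,0,0,0,0,0,-0.002,0,0,0,0,0,0,-0.002,0,0,0,0,0,0,-0.002,0,0,0,0,0,0,0,0,0,0,0]'

```text
time_s: 9.17
tcp_pos: [0.5166, 0.0372, 0.0671]
orientation: [0.709, -0.705, 0.003, 0.004]
wrist_force: [-1.0, -0.7, -0.2]
finger_gap: 0.0422
```

```bash
python3 - <<'E'
from h import *
o=robot.get_obs();print(o["tcp_pos"],o["wrist_force"])
w=robot.camera("wrist")[220:420,180:460,::-1];b=robot.camera("scene")[170:270,255:395,::-1]
cv2.imwrite("pics/s3.png",np.hstack([cv2.resize(x,(400,286),interpolation=cv2.INTER_CUBIC) for x in (w,b)]))
E
```

```text
[0.5166213  0.03719024 0.06709701] [-0.99990751 -0.70020977 -0.18834071]
```

View pics/s3.png

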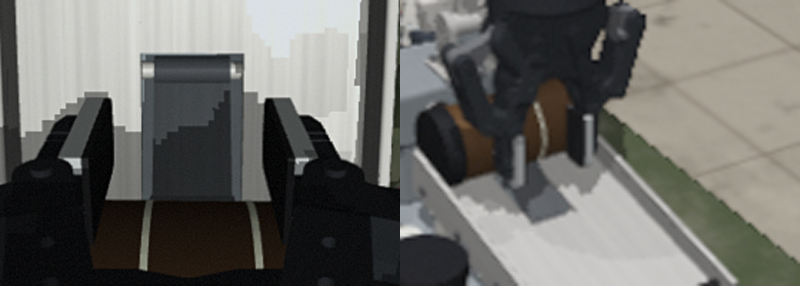

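The wrist view shows the flap's nose reaching the core's rear (row 200), and the scene shows the cap's left edge still near (260,234), so the core seems to have settled on the catch. I'll back off slowly and check it numerically.

>>> servo_tool --commands '[0,0,-0.003,0,0,0,0,0,0,-0.003,0,0,0,0,0,0,-0.003,0,0,0,0,0,0,-0.003,0,0,0,0,0,0,-0.003,0,0,0,0,0,0,0,0,0,0,0]'

```text
time_s: 9.77
tcp_pos: [0.5166, 0.021, 0.0671]
orientation: [0.709, -0.705, 0.003, 0.004]
wrist_force: [0.1, -1.0, -0.6]
finger_gap: 0.0426
```

```bash
python3 - <<'E'
from h import *
o=robot.get_obs();print(o["tcp_pos"],o["wrist_force"],o["time_s"])
a=robot.camera("side")[230:340,230:340,::-1];b=robot.camera("scene")[150:260,240:350,::-1]
cv2.imwrite("pics/s4.png",np.hstack([cv2.resize(x,(400,400),interpolation=cv2.INTER_CUBIC) for x in (a,b)]))
E
```

```text
[0.51663619 0.0209652  0.06708231] [ 0.06611465 -0.96040867 -0.5777044 ] 9.7667
```

View pics/s4.png

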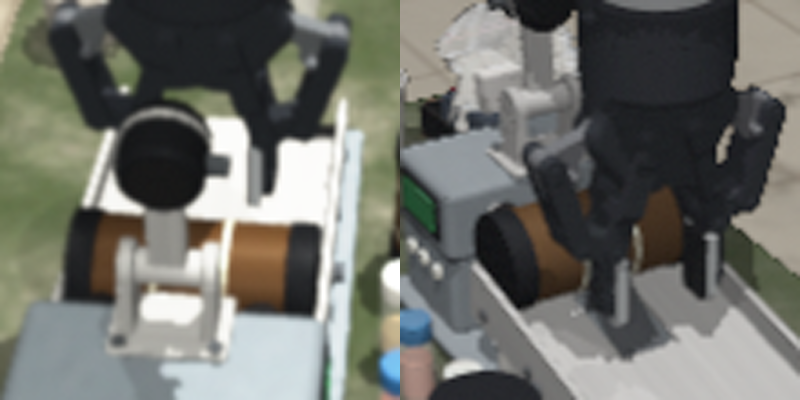

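The core stays at its stop after the fingers have left it by about 28 mm. Next I'll raise the tool, shut the fingers and go over behind the measuring head.

>>> servo_tool --commands '[-1,0,0,0.03,0,0,0,-1,0,0,0.03,0,0,0,-1,0,0,0.03,0,0,0,-1,0,0,0.03,0,0,0,-1,0,0,0.03,0,0,0,-1,0,0,0.03,0,0,0,-1,0,0,0.03,0,0,0,-1,0,0,0.02,0,0,0,-1,0,0.02,0,0,0,0,-1,0,0.03,0,0,0,0,-1,0,0.03,0,0,0,0,-1,0,0.03,0,0,0,0,-1,0,0.03,0,0,0,0,-1,0,0.025,0,0,0,0,-1,0,0.01,0,0,0,0,-1,0,0,0,0,0,0,-1,0,0,0,0,0,0]'

```text
time_s: 11.28
tcp_pos: [0.5112, 0.2026, 0.3107]
orientation: [0.708, -0.706, 0.003, 0.003]
wrist_force: [0.6, -0.5, -0.7]
finger_gap: 0.0
```

>>> servo_tool --commands '[-1,0.001,0.004,0,0,0,0,-1,0.001,0.004,0,0,0,0,-1,0.001,0.002,-0.02,0,0,0,-1,0.001,0,-0.02,0,0,0,-1,0,0,-0.02,0,0,0,-1,0,0,-0.02,0,0,0,-1,0,0,-0.02,0,0,0,-1,0,0,-0.01,0,0,0,-1,0,0,0,0,0,0,-1,0,0,0,0,0,0]'

```text
time_s: 12.12
tcp_pos: [0.5177, 0.2069, 0.1995]
orientation: [-0.705, 0.709, -0.004, -0.0]
wrist_force: [0.2, 0.3, 0.3]
finger_gap: 0.0
```

```bash
python3 - <<'E'
from h import *
o=robot.get_obs();print(o["tcp_pos"],o["wrist_force"],o["time_s"],R.from_quat(o["orientation"]).as_matrix()[:,2])
a=robot.camera("side")[150:340,180:370,::-1];b=robot.camera("scene")[90:240,200:350,::-1]
cv2.imwrite("pics/s5.png",np.hstack([cv2.resize(x,(400,400),interpolation=cv2.INTER_CUBIC) for x in (a,b)]))
E
```

```text
[0.51765885 0.20685002 0.19948784] [0.20876467 0.29880935 0.29152522] 12.1167 [ 0.00538721 -0.00620375 -0.99996625]
```

View pics/s5.png

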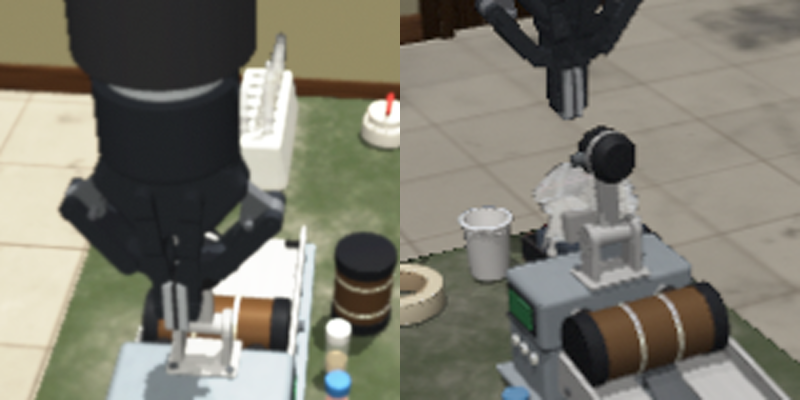

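```bash
python3 - <<'E'
from h import *
np.set_printoptions(precision=4,suppress=True)
print("body",tri((277.3,147),(274.6,272)), "hinge",tri((200+213*.375,90+240*.375),(230+170/3.636,230+263/3.636)))
def proj(n,P):
    m=robot.camera_model(n);K=np.array(m["camera_matrix"]);r=R.from_quat(m["orientation"]).inv()
    c=r.apply(np.array(P)-m["position"]);return cv2.projectPoints(c[None],np.zeros(3),np.zeros(3),K,np.array([m["k1"],0,0,0,0.]))[0].ravel()
p=[.5177,.2069,.1995]
print("tip scene",proj("scene",p)," seen 263.7,133; side",proj("side",p),"seen",180+180*.475,150+320*.475)
E
```

```text
body (array([0.5157, 0.1427, 0.195 ]), np.float64(0.0005350281982155909)) hinge (array([0.5157, 0.1353, 0.13  ]), np.float64(0.00014724353313401737))
tip scene [262.906  133.6016]  seen 263.7,133; side [265.4932 301.4077] seen 265.5 302.0
```

>>> servo_tool --commands '[-1,-0.001,-0.005,-0.006,0,0,0,-1,-0.001,-0.005,-0.006,0,0,0,-1,0,-0.005,0,0,0,0,-1,0,-0.005,0,0,0,0,-1,0,-0.005,0,0,0,0,-1,0,-0.005,0,0,0,0,-1,0,-0.005,0,0,0,0,-1,0,-0.005,0,0,0,0,-1,0,-0.005,0,0,0,0,-1,0,-0.005,0,0,0,0]'

```text
time_s: 13.05
tcp_pos: [0.518, 0.1544, 0.1919]
orientation: [-0.706, 0.708, -0.005, 0.005]
wrist_force: [-0.3, 2.8, 0.3]
finger_gap: 0.0001
```

>>> servo_tool --commands '[-1,-0.0005,-0.005,-0.001,0,0,0,-1,-0.0005,-0.005,-0.001,0,0,0,-1,-0.0005,-0.005,-0.001,0,0,0,-1,0,-0.005,-0.001,0,0,0,-1,0,-0.005,-0.001,0,0,0,-1,0,-0.0045,-0.002,0,0,0,-1,0,-0.0045,-0.002,0,0,0]'

```text
time_s: 13.63
tcp_pos: [0.5171, 0.1172, 0.1828]
orientation: [-0.706, 0.708, -0.005, 0.006]
wrist_force: [0.1, 1.2, -0.6]
finger_gap: 0.0001
```

>>> servo_tool --commands '[-1,0,-0.0045,-0.0035,0,0,0,-1,0,-0.0045,-0.0035,0,0,0,-1,0,-0.0045,-0.0035,0,0,0,-1,0,-0.004,-0.004,0,0,0,-1,0,-0.004,-0.004,0,0,0,-1,0,-0.004,-0.004,0,0,0,-1,0,-0.003,-0.004,0,0,0]'

```text
time_s: 14.22
tcp_pos: [0.5165, 0.0848, 0.1532]
orientation: [-0.706, 0.708, -0.005, 0.005]
wrist_force: [0.1, 0.6, 0.6]
finger_gap: -0.0
```

>>> servo_tool --commands '[-1,0,-0.002,-0.004,0,0,0,-1,0,-0.001,-0.004,0,0,0,-1,0,0,-0.003,0,0,0]'

```text
time_s: 14.47
tcp_pos: [0.5162, 0.0804, 0.1406]
orientation: [-0.706, 0.709, -0.005, 0.005]
wrist_force: [0.7, -0.1, 1.3]
finger_gap: -0.0
```

>>> servo_tool --commands '[-1,0,0,-0.002,0,0,0,-1,0,0,-0.002,0,0,0]'

```text
time_s: 14.63
tcp_pos: [0.5166, 0.08, 0.1373]
orientation: [-0.706, 0.708, -0.005, 0.005]
wrist_force: [-13.5, 1.3, 34.0]
finger_gap: 0.0001
```

>>> servo_tool --commands '[-1,0,0,0.0003,0,0,0,-1,0,0,0,0,0,0,-1,0,0,0,0,0,0,-1,0,0,0.002,0,0,0,-1,0,0,0.003,0,0,0,-1,0,0,0.01,0,0,0,-1,0,0,0.03,0,0,0,-1,0,0,0.03,0,0,0,-1,0,0,0.03,0,0,0,-1,0,0,0.03,0,0,0,-1,0,0,0.03,0,0,0,-1,0,0,0,0,0,0,-1,0,0,0,0,0,0]'

```text
time_s: 15.72
tcp_pos: [0.5132, 0.0785, 0.3149]
orientation: [-0.706, 0.708, -0.005, 0.003]
wrist_force: [-0.6, 0.2, -0.2]
finger_gap: -0.0001
```

```bash
python3 - <<'E'
from h import *
o=robot.get_obs();print(o["tcp_pos"],o["wrist_force"],o["time_s"])
a=robot.camera("side")[230:380,215:365,::-1];b=robot.camera("scene")[150:300,230:380,::-1]
cv2.imwrite("pics/s6.png",np.hstack([cv2.resize(x,(400,400),interpolation=cv2.INTER_CUBIC) for x in (a,b)]))
E
```

```text
[0.51324093 0.07854303 0.31487795] [-0.55272701  0.23870399 -0.19834268] 15.7167
```

View pics/s6.png

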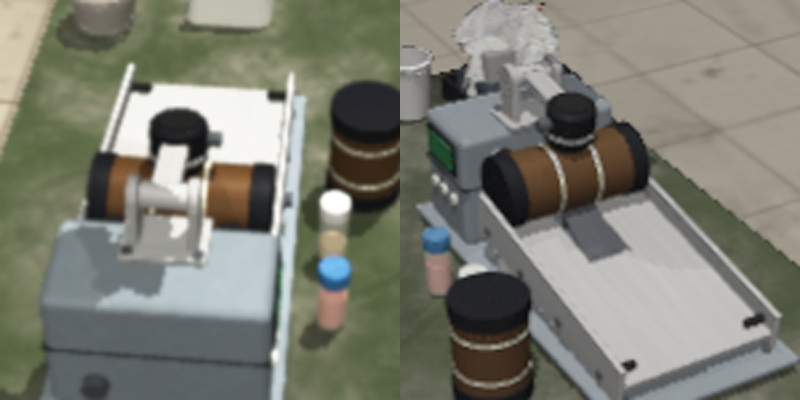

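```bash
python3 - <<'E'
from h import *
print("pad",tri((294.1,190.5),(282.5,276.9)))
k=.375
print("core",tri((230+165*k,150+173*k),(215+180*k,230+190*k)))
robot.finish_job()
E
```

```text
pad (array([0.51509166, 0.07918567, 0.13221202]), np.float64(0.0017404769674861707))
core (array([0.51379334, 0.08206519, 0.0807946 ]), np.float64(0.003288725295437546))
the job is handed in; nothing more can be done
```

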